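# Square up the specimens with a straightedge

## Task

Pick up the straightedge by its grip rib and use its edge, not the fingers, to push the four small metal specimens on the staging plate into one straight row, square and flush against the fence bar. Feel for the bar and press with the edge until all four are snug between edge and bar at once for half a second or more, evenly and gently (about 10 N in all, never more than 5 N on any one), without tipping a specimen. Then lay the straightedge flat on the bench off the plate, let go, and leave the slide case, lens and clamp ring where they are.

Things in the scene. Friction and masses are not known exactly. Their poses are not given: they have to be found in the camera images.
- straightedge_grip (a point): Middle of the black grip rib on top of the loose straightedge, 20 mm above its underside; z up, y along it. The rib is 60 mm long (y), 14 mm thick (x) and rises from 6 to 34 mm above the underside: pinch it across its thickness from above. The straightedge lies on the bench left or right of the staging plate, roughly along world x.
- straightedge: The straightedge: flat aluminium plate 220 mm long (own y), 66 mm wide (own x), 6 mm thick, 0.3 kg with its rib. Both long edges are straight and alike, 33 mm from the rib's mid-plane. Carried 3 to 8 mm above the staging plate it does not drag and its edge meets the specimens; if it sags under load it bears them down on the plate, and less of the push reaches the fence. Origin at the centre of its underside.
- stage: Black staging plate fixed to the bench, 205 mm deep (own x from -100 to +105 mm), 230 mm wide (own y), its top 18 mm above the bench. Origin on the bench under its middle; own x points away from the robot towards the fence, z up.
- fence: The fence on the far part of the plate: two fixed guides (x 8 to 54 mm, 12 mm high, y = +-109 mm) and, across between them, an aluminium bar 206 mm long (own y), 12 mm thick, 20 mm high. Origin on the plate's top, mid-width; axes as the plate's. The bar is clamped fast, square to x, with its near face anywhere from 0 to 30 mm beyond the origin (+x): this is not measured, feel for it.
- specimen1_center (a point): Specimen 1 of 4, counted along the row from the plate's -y side: loose ground aluminium block, 28 mm deep (own x), 32 mm wide (own y), 24 mm high, about 0.06 kg; sliding it takes about 0.6 N. The point is its centre, 12 mm above the plate's top. It starts crooked, short of the fence; seated, its +x face lies flat on the fence bar, this point 14 mm before it.
- specimen1: The same specimen 1; origin at the centre of its underside.
- specimen2_center (a point): Specimen 2 of 4, counted along the row from the plate's -y side: loose ground aluminium block, 28 mm deep (own x), 32 mm wide (own y), 24 mm high, about 0.06 kg; sliding it takes about 0.6 N. The point is its centre, 12 mm above the plate's top. It starts crooked, short of the fence; seated, its +x face lies flat on the fence bar, this point 14 mm before it.
- specimen2: The same specimen 2; origin at the centre of its underside.
- specimen3_center (a point): Specimen 3 of 4, counted along the row from the plate's -y side: loose ground aluminium block, 28 mm deep (own x), 32 mm wide (own y), 24 mm high, about 0.06 kg; sliding it takes about 0.6 N. The point is its centre, 12 mm above the plate's top. It starts crooked, short of the fence; seated, its +x face lies flat on the fence bar, this point 14 mm before it.
- specimen3: The same specimen 3; origin at the centre of its underside.
- specimen4_center (a point): Specimen 4 of 4, counted along the row from the plate's -y side: loose ground aluminium block, 28 mm deep (own x), 32 mm wide (own y), 24 mm high, about 0.06 kg; sliding it takes about 0.6 N. The point is its centre, 12 mm above the plate's top. It starts crooked, short of the fence; seated, its +x face lies flat on the fence bar, this point 14 mm before it.
- specimen4: The same specimen 4; origin at the centre of its underside.
- slide_case_center (a point): Closed grey slide case, 75 x 200 x 22 mm, lying on the bench on the other side of the plate from the straightedge; the point is its centre. To be left alone.
- lens_center (a point): Upright black objective lens, 40 mm across, 50 mm high, on the bench beside the staging plate; the point is its centre. To be left alone.
- clamp_ring: Steel clamp ring, 70 mm across, 16 mm high, lying on the bench beside the staging plate; origin at the centre of its underside. To be left alone.
Mind the look-alikes: they are no part of the job. Of the things that look like the straightedge, the larger one is meant.

How it is judged:
On the way, in this order (a step that is already met when the one before it is completed fails the run):
1. the straightedge is picked up off the bench (height (world z) of straightedge_grip above 0.035 m and contact force between the fingers and straightedge above 1 N), for 0.2 s.
2. all four specimens are snug between the straightedge's edge and the fence at once, each pressed with more than 0.5 N (contact force between each of straightedge, fence and specimen1 above 0.5 N and contact force between each of straightedge, fence and specimen2 above 0.5 N and contact force between each of straightedge, fence and specimen3 above 0.5 N and contact force between each of straightedge, fence and specimen4 above 0.5 N), for 0.5 s.
At the end, for the whole second after the job is handed in: After the pressing, all four specimens still stand upright on the plate at the fence, square to it within 0.05 rad and in one straight line (neighbours within 2 mm, the two end ones within 4 mm), at rest; the straightedge lies flat on the bench, off the plate, at rest (x of specimen1_center in the frame of fence between -0.0155 and 0.0185 m and z of specimen1_center in the frame of fence between 0.009 and 0.015 m and y of specimen1_center in the frame of fence between -0.1 and 0.1 m and angle between the x axis of each of specimen1_center, specimen2_center, specimen3_center, specimen4_center and the x axis of fence, either way round below 0.05 rad and x of specimen2_center in the frame of fence between -0.0155 and 0.0185 m and z of specimen2_center in the frame of fence between 0.009 and 0.015 m and y of specimen2_center in the frame of fence between -0.1 and 0.1 m and x of specimen3_center in the frame of fence between -0.0155 and 0.0185 m and z of specimen3_center in the frame of fence between 0.009 and 0.015 m and y of specimen3_center in the frame of fence between -0.1 and 0.1 m and x of specimen4_center in the frame of fence between -0.0155 and 0.0185 m and z of specimen4_center in the frame of fence between 0.009 and 0.015 m and y of specimen4_center in the frame of fence between -0.1 and 0.1 m and x of specimen2_center in the frame of specimen1_center between -0.002 and 0.002 m and x of specimen3_center in the frame of specimen1_center between -0.003 and 0.003 m and x of specimen4_center in the frame of specimen1_center between -0.004 and 0.004 m and x of specimen3_center in the frame of specimen2_center between -0.002 and 0.002 m and x of specimen4_center in the frame of specimen2_center between -0.003 and 0.003 m and x of specimen4_center in the frame of specimen3_center between -0.002 and 0.002 m and height (world z) of straightedge_grip below 0.025 m and angle between straightedge_grip's own z axis and vertical below 0.1 rad and linear speed of each of straightedge, specimen1, specimen2, specimen3, specimen4 below 0.02 m/s); the robot touches nothing.
It fails at once if a specimen is pressed against the fence with more than 5.5 N (contact force between fence and specimen1 above 5.5 N or contact force between fence and specimen2 above 5.5 N or contact force between fence and specimen3 above 5.5 N or contact force between fence and specimen4 above 5.5 N).
It fails at once if the fingers push a specimen (more than 1 N) (contact force between the fingers and specimen1 above 1 N or contact force between the fingers and specimen2 above 1 N or contact force between the fingers and specimen3 above 1 N or contact force between the fingers and specimen4 above 1 N).
It fails at once if a specimen is tipped (angle between any of specimen1_center, specimen2_center, specimen3_center, specimen4_center's own z axis and vertical above 0.3 rad).
It fails at once if a bystander is moved more than 20 mm (distance of any of slide_case_center, lens_center, clamp_ring from where it was at the start of the episode above 0.02 m).
It also fails if it takes over 67 s, if anything falls off the work surface, if the arm or the gripper's body presses on something with over 40 N, if the wrist force passes 120 N, or if a joint passes its speed limit or range.

## Robot

A 6-joint arm with a two-finger parallel gripper is mounted at the origin on the work surface. World frame = base frame: x ahead of the robot, y to its left, z up, the work surface at z = 0. Lengths are in m, angles in rad, forces in N, time in s.
With the tool pointing down it reaches from about 0.3 to 0.775 m from the base axis. Payload 14.6 kg.
Tool frame: the origin (TCP) lies at the very end of the fingers, on their centre line; the grasp point (between the pads) lies 19 mm behind it; z points along the fingers, y is the direction in which the jaws open and shut (so a half turn about z gives the same grasp; the last joint's range is limited). The gripper opens to 94 mm and grips with 3 to 60 N. Pads are 16 mm wide; open, the fingers measure 119 mm over their backs; the gripper's body (75 mm by 177 mm) begins 78 mm behind the grasp point.
Start: joints at [-1.217, 0.3, 1.521, -0, 1.321, -0.067], TCP at [0.225, -0.502, 0.205] pointing down, gripper open.
Joint ranges: [-3.03, 3.03], [-0.79, 2.21], [0.23, 2.52], [-1.04, 4.18], [0, 3.07], [-2.55, 2.55]. Speed limits (rad/s): [2.22, 2.22, 2.57, 3.14, 3.14, 3.14].

## Interface

Orientations are given as [roll, pitch, yaw] about the fixed x, y, z axes, in that order (R = Rz(yaw) Ry(pitch) Rx(roll)).
In Python, from station import get_obs, vision, hand_in gives the robot as it stands.
- The arm moves only by the tool play_rows, never from a script. Its argument "moves" is a list of rows, each an object with "claw": the opening, from 0 (shut) to 1 (fully open); "linear": the shift along the tool's x, y, z in mm, a list of three; "turn": the turn, a rotation vector about the tool's x, y, z in rad, a list of three. In form: [{"claw": claw, "linear": [tx, ty, tz], "turn": [ax, ay, az]}, ...]. A call has 1 to 8 rows; each row is the pose to reach, as a shift and turn from the pose measured when the call began, along the tool's axes at that moment; what a row does not reach only later rows make up. A row lasts 1/8 s, in which the tool goes at most 62.5 mm and 10.7 degrees, less where a joint would pass 70% of its speed; a pose out of reach is approached as far as the arm can. A call with a gripper value outside its range is refused whole. The fingers move at their own pace and stop on an object; "force" is the grip in N (left out, the last holds). Time passes only in rows, so rows that repeat a pose let the fingers close. It gives the time, the measured TCP pose, the force and the opening at its end, in the units of the state.
- get_obs(): the state, without advancing time (a new reading comes with each control period).
- vision.camera(name): name is "scene" or "top"; returns the picture (400x640x3 uint8, blue, green, red); there is no depth.
- vision.camera_info(name): a dict with "camera_matrix" (3x3 intrinsics, pixels), "rvec" (rotation vector, rad) and "tvec" (3), from world to camera coordinates, as OpenCV has them. Camera axes: x right, y down, z forward; pixel columns grow to the right and rows downward; lengths in m; the calibration is good to about 2 mm. A picture is of the moment at which its call begins. camera_info takes no time and is no camera call.
- hand_in(): hands the job in, once; it reports no verdict.
The state is a dict: "time_s": time; "qpos": joint angles; "joint_vel": joint speeds; "tau": joint torques, N m; "ee_pos": TCP position; "eef_rot": TCP orientation; "force": force on the tool from outside, world axes, zero at the start; "moment": the same for the moment, N m; "grip_width": finger opening in m.
Only numpy, scipy, OpenCV 4.12 (cv2) and the standard library are available. Lean on these libraries where they do the work, as an engineer would, in place of code of your own. Each camera call takes 0.05 s, during which the arm holds its last target.

## Working session

There is one attempt and no reset: what is moved stays moved. The work goes in short steps, Python scripts to look and compute and a tool call to move; the robot and the scene stay as the last step left them, time stands still between calls to the robot, and variables do not carry over. Pictures are saved under pics/ and viewed, and the job is handed in when it is done.

Besides the shell and the picture viewer there is one more tool, called as a command line: name --argument value ..., lists and objects as JSON in quotes. play_rows: Moves the arm, as the interface text tells. Its arguments: {"type":"object","properties":{"moves":{"type":"array","items":{"type":"object","properties":{"claw":{"type":"number"},"linear":{"type":"array","items":{"type":"number"}},"turn":{"type":"array","items":{"type":"number"}}}}},"force":{"type":"number"}},"required":["moves"]}

```bash
mkdir -p pics
python3 - <<'E'
from station import get_obs, vision
import cv2
for n in("scene","top"):
    cv2.imwrite(f"pics/{n}0.png",vision.camera(n)); print(n,vision.camera_info(n))
print(get_obs())
E
```

```text
scene {'camera_matrix': array([[366.65118028,   0.        , 319.7220386 ],
       [  0.        , 366.65118028, 196.18587686],
       [  0.        ,   0.        ,   1.        ]]), 'rvec': array([ 1.18258989,  2.36028905, -0.95019629]), 'tvec': array([ 0.27068293, -0.2363352 ,  1.08399121])}
top {'camera_matrix': array([[445.10169684,   0.        , 315.25916419],
       [  0.        , 445.10169684, 197.28631811],
       [  0.        ,   0.        ,   1.        ]]), 'rvec': array([ 2.13307504, -2.16164113,  0.15740647]), 'tvec': array([-0.00330299,  0.46403264,  0.98769081])}
{'time_s': 0.1, 'qpos': array([-1.21658900e+00,  3.00429055e-01,  1.52149226e+00, -8.03807375e-09,
        1.32067299e+00, -6.66108607e-02]), 'joint_vel': array([-0.00094198, -0.00302388, -0.00244696, -0.00044102,  0.00217041,
        0.00047935]), 'tau': array([ 7.48861180e-05, -5.32646370e+01, -3.53283048e+01,  7.09125493e-02,
        2.34738673e-02, -6.74918101e-05]), 'ee_pos': array([ 0.22459521, -0.50181412,  0.20494696]), 'eef_rot': array([-3.14059322e+00, -6.66637568e-05,  4.20818161e-01]), 'force': array([ 0.50502042,  0.40607783, -0.30285173]), 'moment': array([-0.04263909, -0.0270278 ,  0.02055453]), 'grip_width': 0.09369057361580214}
```

```bash
ls
```

```text
pics
```

View pics/scene0.png

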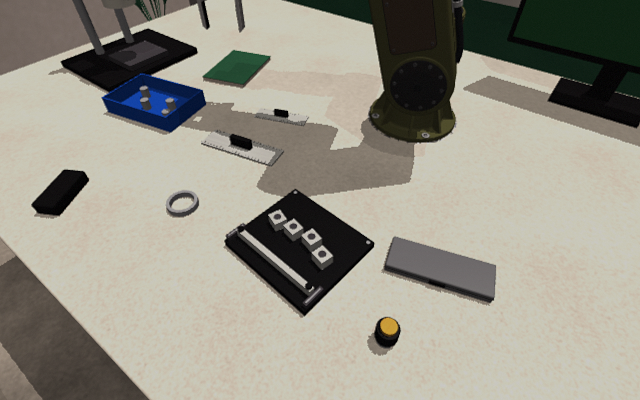

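View pics/top0.png

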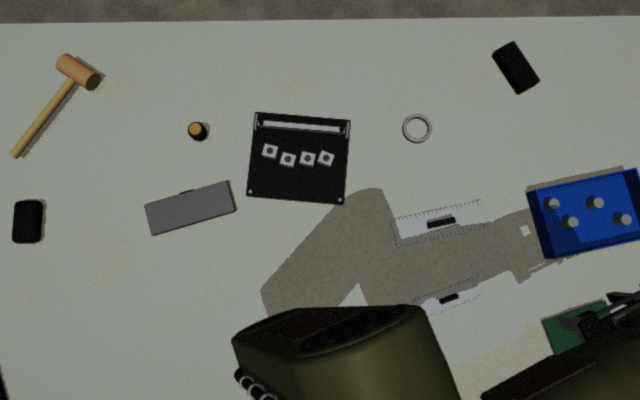

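Two look-alikes: A at top (440,222) / scene (241,146), and B at top (448,298) / scene (282,116). A looks longer and wider, so it fits "the larger one". I'll confirm by size and with a crop.

```bash
cat > h.py <<'E'
import numpy as np, cv2
from station import get_obs, vision
def cast(name,uv,z):
    ci=vision.camera_info(name);R=cv2.Rodrigues(ci["rvec"])[0];t=ci["tvec"]
    p=cv2.undistortPoints(np.array(uv,float).reshape(-1,1,2),ci["camera_matrix"],None).reshape(-1,2)
    d=np.c_[p,np.ones(len(p))]@R; c=-R.T@t
    return c+d*((z-c[2])/d[:,2])[:,None]
def proj(name,P):
    ci=vision.camera_info(name)
    return cv2.projectPoints(np.array(P,float).reshape(-1,1,3),ci["rvec"],ci["tvec"],ci["camera_matrix"],None)[0].reshape(-1,2)
def crop(img,x0,y0,x1,y1,k,fn):
    cv2.imwrite(fn,cv2.resize(img[y0:y1,x0:x1],None,fx=k,fy=k,interpolation=cv2.INTER_CUBIC))
E
python3 - <<'E'
from h import *
t=cv2.imread("pics/top0.png");s=cv2.imread("pics/scene0.png")
crop(t,380,190,500,320,4,"pics/se_top.png")
crop(t,235,100,365,215,5,"pics/st_top.png")
crop(s,190,90,320,175,6,"pics/se_sc.png")
crop(s,215,180,385,320,4,"pics/st_sc.png")
E
```

```text
(no output)
```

View pics/se_top.png

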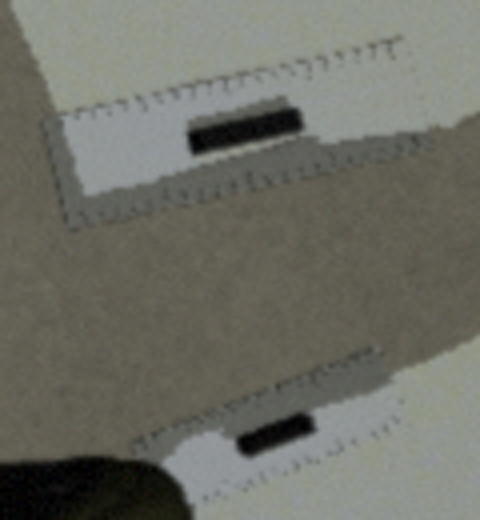

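View pics/st_top.png

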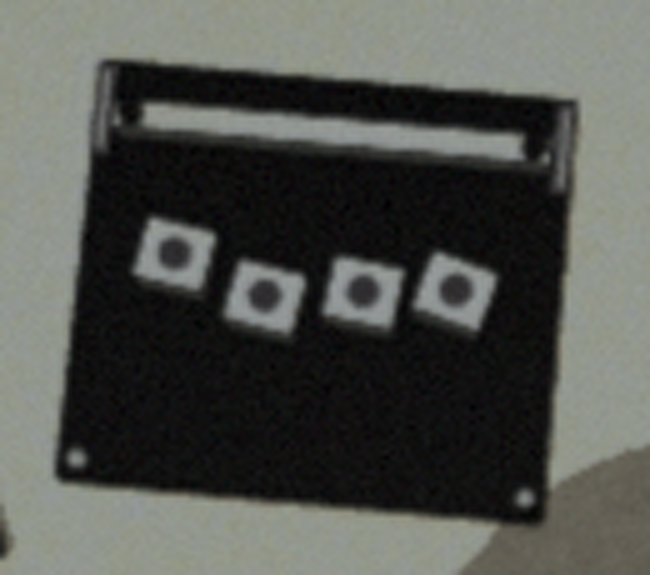

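View pics/se_sc.png

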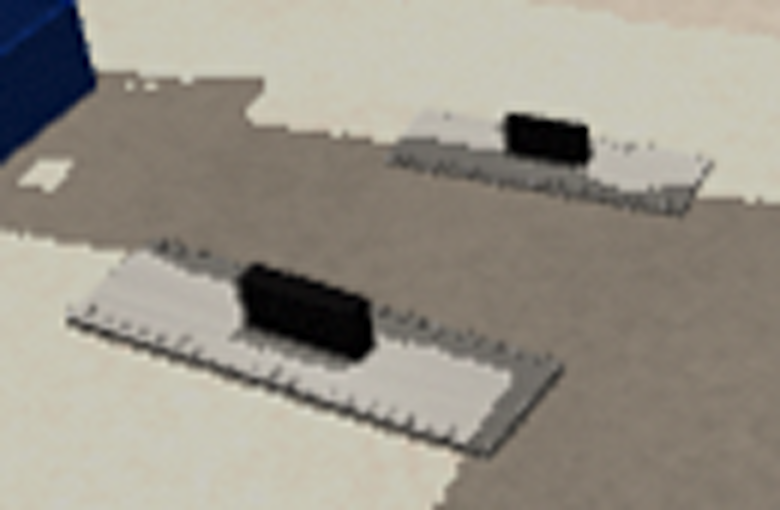

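View pics/st_sc.png

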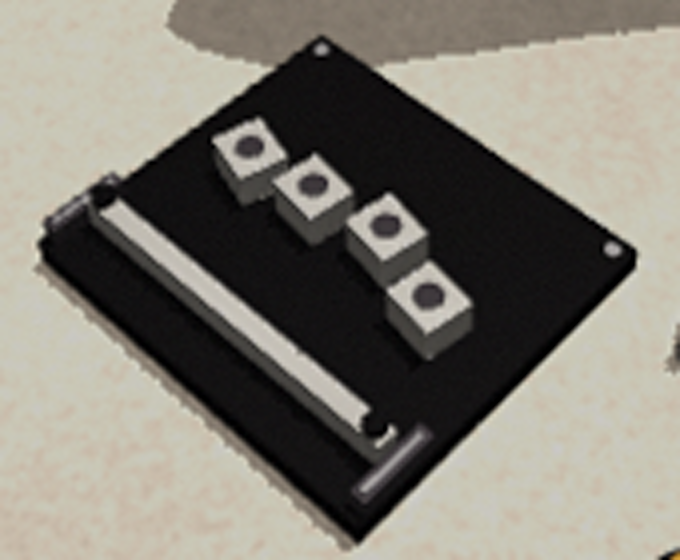

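Crops: A (top crop 40-430, 40-230) is about 1.35 times as long as B, and its rib is also larger. A is the straightedge, and now I measure.

Run:
```python
from h import *
t=cv2.imread("pics/top0.png")
def c2p(a,x0,y0,k): return (np.array(a,float)+.5)/k-.5+[x0,y0]
np.set_printoptions(precision=4,suppress=True)
for n in("top","scene"):
    ci=vision.camera_info(n);R=cv2.Rodrigues(ci["rvec"])[0];print(n,"cam",-R.T@ci["tvec"])
# rib masks
g=t.max(2)
def comp(img,x0,y0,x1,y1,thr,lo=True):
    r=img[y0:y1,x0:x1]; m=((r<thr) if lo else (r>thr)).astype(np.uint8)
    c,_=cv2.findContours(m,cv2.RETR_EXTERNAL,cv2.CHAIN_APPROX_NONE,offset=(x0,y0))
    return c
for box in((420,208,462,232),(436,288,462,308)):
    c=max(comp(g,*box,60),key=cv2.contourArea);r=cv2.minAreaRect(c);b=cv2.boxPoints(r)
    W=cast("top",b,.034); print("rib",r,"\n",W,np.linalg.norm(W-np.roll(W,-1,0),axis=1))
# plate A corners (crop)  order
A=c2p([[45,118],[70,230],[432,140],[402,38]],380,190,4)
W=cast("top",A,.006);print("A",W,W.mean(0),np.linalg.norm(W-np.roll(W,-1,0),axis=1))
B=c2p([[67,320],[488,457],[563,367],[155,240]],190,90,6)
W=cast("scene",B,.006);print("A scene",W,W.mean(0),np.linalg.norm(W-np.roll(W,-1,0),axis=1))
# rib in scene: top face corners at z .034: 
Rb=c2p([[243,268],[258,264],[373,295],[360,302]],190,90,6); print("rib sc",cast("scene",Rb,.034),cast("scene",Rb,.034).mean(0))
# stage
S=c2p([[102,60],[578,101],[545,523],[57,478]],235,100,5)
W=cast("top",S,.018);print("stage",W,np.linalg.norm(W-np.roll(W,-1,0),axis=1))
S=c2p([[42,250],[322,38],[637,258],[360,540]],215,180,4)
W=cast("scene",S,.018);print("stage sc",W,np.linalg.norm(W-np.roll(W,-1,0),axis=1))
# fence bar top z=.038
F=c2p([[143,102],[141,124],[523,153],[524,132]],235,100,5);print("bar",cast("top",F,.038))
# specimens
for box in((260,141,280,161),(278,150,298,170),(298,149,317,170),(317,148,336,169)):
    r=t[box[1]:box[3],box[0]:box[2]].max(2)
    c=max(comp(g,*box,95,False),key=cv2.contourArea);rr=cv2.minAreaRect(c);W=cast("top",cv2.boxPoints(rr),.042)
    print("sp",W.mean(0),np.linalg.norm(W-np.roll(W,-1,0),axis=1),np.arctan2(*(W[1]-W[0])[[1,0]]))
```

```text
top cam [ 0.3171 -0.0065  1.0442]
scene cam [0.8999 0.335  0.6181]
rib ((440.6432189941406, 222.1207733154297), (5.921300888061523, 27.882579803466797), 77.00537872314453) 
 [[ 0.4029 -0.2615  0.034 ]
 [ 0.4164 -0.3242  0.034 ]
 [ 0.4031 -0.3265  0.034 ]
 [ 0.3897 -0.2639  0.034 ]] [0.0641 0.0134 0.064  0.0134]
rib ((448.3865966796875, 298.00518798828125), (5.456480979919434, 18.95409393310547), 68.96248626708984) 
 [[ 0.2324 -0.2802  0.034 ]
 [ 0.2466 -0.3203  0.034 ]
 [ 0.2355 -0.324   0.034 ]
 [ 0.2213 -0.2839  0.034 ]] [0.0426 0.0117 0.0426 0.0117]
A [[ 0.414  -0.1858  0.006 ]
 [ 0.3486 -0.1979  0.006 ]
 [ 0.3981 -0.4115  0.006 ]
 [ 0.4584 -0.398   0.006 ]] [ 0.4048 -0.2983  0.006 ] [0.0664 0.2193 0.0619 0.2167]
A scene [[ 0.4615 -0.3926  0.006 ]
 [ 0.4176 -0.1791  0.006 ]
 [ 0.3536 -0.1927  0.006 ]
 [ 0.3967 -0.4066  0.006 ]] [ 0.4074 -0.2928  0.006 ] [0.218  0.0654 0.2182 0.0663]
rib sc [[ 0.4107 -0.326   0.034 ]
 [ 0.4047 -0.3229  0.034 ]
 [ 0.3906 -0.2667  0.034 ]
 [ 0.3975 -0.2677  0.034 ]] [ 0.4009 -0.2958  0.034 ]
stage [[ 0.6756  0.1321  0.018 ]
 [ 0.6523 -0.0955  0.018 ]
 [ 0.4491 -0.0752  0.018 ]
 [ 0.4733  0.1518  0.018 ]] [0.2288 0.2042 0.2283 0.2033]
stage sc [[ 0.6564 -0.0865  0.018 ]
 [ 0.4542 -0.0694  0.018 ]
 [ 0.4803  0.1574  0.018 ]
 [ 0.6818  0.1391  0.018 ]] [0.2029 0.2283 0.2023 0.2271]
bar [[ 0.6479  0.1101  0.038 ]
 [ 0.6372  0.111   0.038 ]
 [ 0.6209 -0.0675  0.038 ]
 [ 0.631  -0.0682  0.038 ]]
sp [0.5736 0.0947 0.042 ] [0.0275 0.031  0.0275 0.0309] -0.236181162589326
sp [0.5527 0.0533 0.042 ] [0.0271 0.0309 0.0271 0.0308] -0.2751811867461567
sp [0.5544 0.0079 0.042 ] [0.0268 0.0308 0.0268 0.0307] -0.20168112763076854
sp [ 0.5545 -0.0345  0.042 ] [0.0276 0.0314 0.0275 0.0313] -0.3866884397770812
```

```bash
cat >> h.py <<'E'
from scipy.spatial.transform import Rotation as Ro
def plan(x,y,z,psi):
    o=get_obs();R0=Ro.from_euler("xyz",o["eef_rot"]);R1=Ro.from_euler("xyz",[np.pi,0,psi])
    print("linear mm",np.round(R0.inv().apply(np.array([x,y,z])-o["ee_pos"])*1000,1),"turn",np.round((R0.inv()*R1).as_rotvec(),4),
      "| pos",np.round(o["ee_pos"],4),"rpy",np.round(o["eef_rot"],4),"F",np.round(o["force"],2),"M",np.round(o["moment"],3),"w",round(o["grip_width"],4),"t",o["time_s"])
E
python3 -c "
from h import *
plan(.404,-.295,.12,1.775)"
```

```text
linear mm [ 248.2 -115.4   85.1] turn [-8.0000e-04 -7.0000e-04 -1.3542e+00] | pos [ 0.2246 -0.5018  0.2049] rpy [-3.1406e+00 -1.0000e-04  4.2080e-01] F [ 0.51  0.41 -0.3 ] M [-0.043 -0.027  0.021] w 0.0937 t 0.1
```

play_rows --moves '[{"claw": 0.6, "linear": [31, -14.4, 10.6], "turn": [0, 0, -0.17]}, {"claw": 0.6, "linear": [62, -28.8, 21.3], "turn": [0, 0, -0.34]}, {"claw": 0.6, "linear": [93, -43.3, 31.9], "turn": [0, 0, -0.51]}, {"claw": 0.6, "linear": [124, -57.7, 42.5], "turn": [0, 0, -0.68]}, {"claw": 0.6, "linear": [155, -72.1, 53.2], "turn": [0, 0, -0.85]}, {"claw": 0.6, "linear": [186, -86.5, 63.8], "turn": [0, 0, -1.02]}, {"claw": 0.6, "linear": [217, -101, 74.5], "turn": [0, 0, -1.19]}, {"claw": 0.6, "linear": [248.2, -115.4, 85.1], "turn": [0, 0, -1.354]}]' --force 40

```text
time_s: 1.1
ee_pos: [0.4045, -0.294, 0.1194]
eef_rot: [-3.141, -0.001, 1.78]
force: [0.6, -0.2, 0.6]
grip_width: 0.0563
```

Run:
```python
from h import *
plan(.404,-.295,.09,1.775)
t=vision.camera("top");s=vision.camera("scene")
crop(t,380,180,500,280,4,"pics/t1.png");crop(s,170,50,340,190,4,"pics/s1.png")
plan(.404,-.295,.09,1.775)
```

```text
linear mm [-0.9 -0.7 29.4] turn [-0.0004 -0.0013  0.0053] | pos [ 0.4045 -0.294   0.1194] rpy [-3.1412e+00 -1.3000e-03  1.7803e+00] F [ 0.55 -0.24  0.64] M [-0.089 -0.058 -0.009] w 0.0563 t 1.1
linear mm [-2.1 -1.2 28.8] turn [-0.0013 -0.003   0.0061] | pos [ 0.4048 -0.2928  0.1188] rpy [-3.1403e+00 -3.0000e-03  1.7811e+00] F [0.78 0.15 0.27] M [ 0.033 -0.067  0.003] w 0.0561 t 1.2
```

View pics/s1.png

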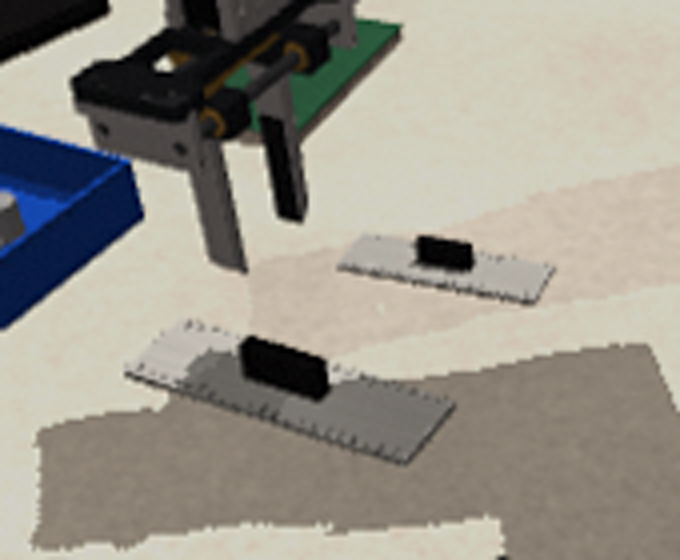

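View pics/t1.png

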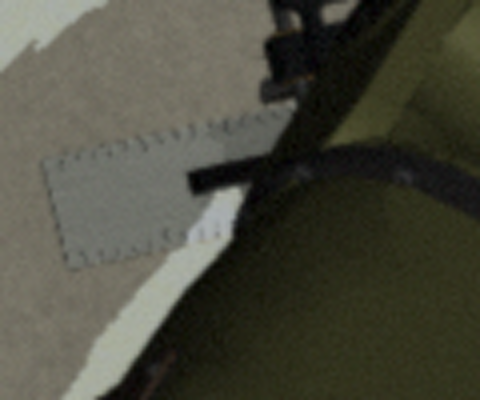

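Run:
```python
from h import *
o=get_obs();R=Ro.from_euler("xyz",o["eef_rot"])
w=.028
for s in(-1,1): print((proj("scene",o["ee_pos"]+R.apply([0,s*w,0]))-[170,50]+.5)*4)
# rib top as expected at (.404,-.295)
print((proj("scene",[[.404,-.295,.034],[.404,-.295,.006]])-[170,50]+.5)*4)
plan(.404,-.295,.009,1.775)
```

```text
[[288.3869578 218.0241158]]
[[236.70824427 264.62908187]]
[[283.1509096  351.19276117]
 [289.72332615 385.14529296]]
linear mm [ -2.3  -1.1 109.8] turn [-0.0013 -0.003   0.0061] | pos [ 0.4048 -0.2928  0.1188] rpy [-3.1403e+00 -3.0000e-03  1.7811e+00] F [0.78 0.15 0.27] M [ 0.033 -0.067  0.003] w 0.0561 t 1.2
```

Scene shows the fingers above the rib where predicted (fingertips at crop (236,268) and (290,220), predicted (237,265) and (288,218)). Descending.

play_rows --moves '[{"claw": 0.6, "linear": [-2, -1.1, 30], "turn": [0, 0, 0.006]}, {"claw": 0.6, "linear": [-2, -1.1, 60], "turn": [0, 0, 0.006]}, {"claw": 0.6, "linear": [-2, -1.1, 85], "turn": [0, 0, 0.006]}, {"claw": 0.6, "linear": [-2, -1.1, 100], "turn": [0, 0, 0.006]}, {"claw": 0.6, "linear": [-2, -1.1, 108], "turn": [0, 0, 0.006]}, {"claw": 0.6, "linear": [-2, -1.1, 109], "turn": [0, 0, 0.006]}]'

```text
time_s: 1.95
ee_pos: [0.4039, -0.2949, 0.0099]
eef_rot: [-3.14, -0.003, 1.775]
force: [0.3, -0.3, 0.5]
grip_width: 0.0564
```

Run:
```python
from h import *
s=vision.camera("scene");plan(.404,-.295,.009,1.775)
crop(s,170,50,340,190,4,"pics/s2.png")
```

```text
linear mm [-0.1 -0.1  1.1] turn [-0.001  -0.0025 -0.0003] | pos [ 0.4041 -0.2949  0.0101] rpy [-3.1406e+00 -2.5000e-03  1.7747e+00] F [ 0.46 -0.16  0.7 ] M [-0.039 -0.106 -0.013] w 0.0565 t 2.0
```

View pics/s2.png

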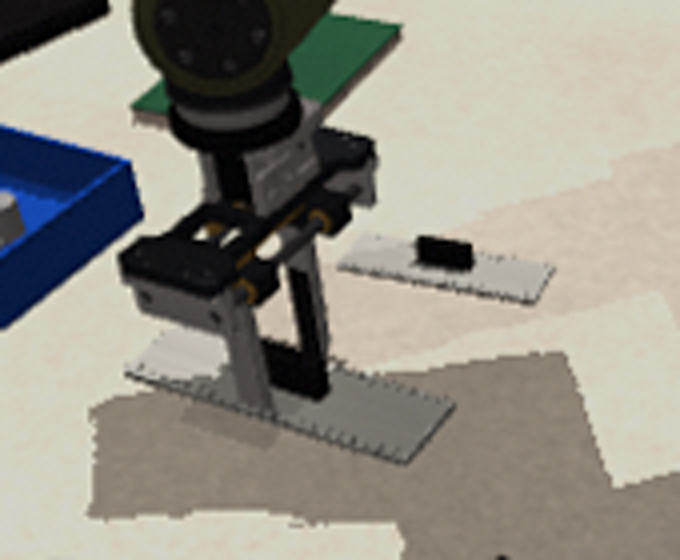

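The fingers straddle the rib (crop (255,405) and (325,370)), so I close.

play_rows --moves '[{"claw": 0.15, "linear": [0, 0, 0.8], "turn": [0, 0, 0]}, {"claw": 0.0, "linear": [0, 0, 0.8], "turn": [0, 0, 0]}, {"claw": 0.0, "linear": [0, 0, 0.8], "turn": [0, 0, 0]}, {"claw": 0.0, "linear": [0, 0, 0.8], "turn": [0, 0, 0]}, {"claw": 0.0, "linear": [0, 0, 0.8], "turn": [0, 0, 0]}]' --force 45

```text
time_s: 2.62
ee_pos: [0.4041, -0.295, 0.0094]
eef_rot: [-3.141, -0.002, 1.775]
force: [-1.0, 0.6, 1.3]
grip_width: 0.0139
```

play_rows --moves '[{"claw": 0.0, "linear": [0, 0, -10], "turn": [0, 0, 0]}, {"claw": 0.0, "linear": [0, 0, -30], "turn": [0, 0, 0]}, {"claw": 0.0, "linear": [0, 0, -55], "turn": [0, 0, 0]}, {"claw": 0.0, "linear": [0, 0, -80], "turn": [0, 0, 0]}, {"claw": 0.0, "linear": [0, 0, -90], "turn": [0, 0, 0]}, {"claw": 0.0, "linear": [0, 0, -90], "turn": [0, 0, 0]}]'

```text
time_s: 3.38
ee_pos: [0.4043, -0.2952, 0.0996]
eef_rot: [-3.141, -0.002, 1.775]
force: [-0.4, 0.4, -3.8]
grip_width: 0.014
```

Run:
```python
from h import *
s=vision.camera("scene")
crop(s,150,20,350,190,4,"pics/s3.png")
plan(.49,.041,.099,np.pi/2-.1)
```

```text
linear mm [311.6 152.2   0.6] turn [-0.0018 -0.0028  0.3038] | pos [ 0.404  -0.295   0.0989] rpy [-3.1402e+00 -3.0000e-03  1.7746e+00] F [ 0.05 -0.15 -3.9 ] M [-0.025 -0.113 -0.019] w 0.014 t 3.425
```

View pics/s3.png

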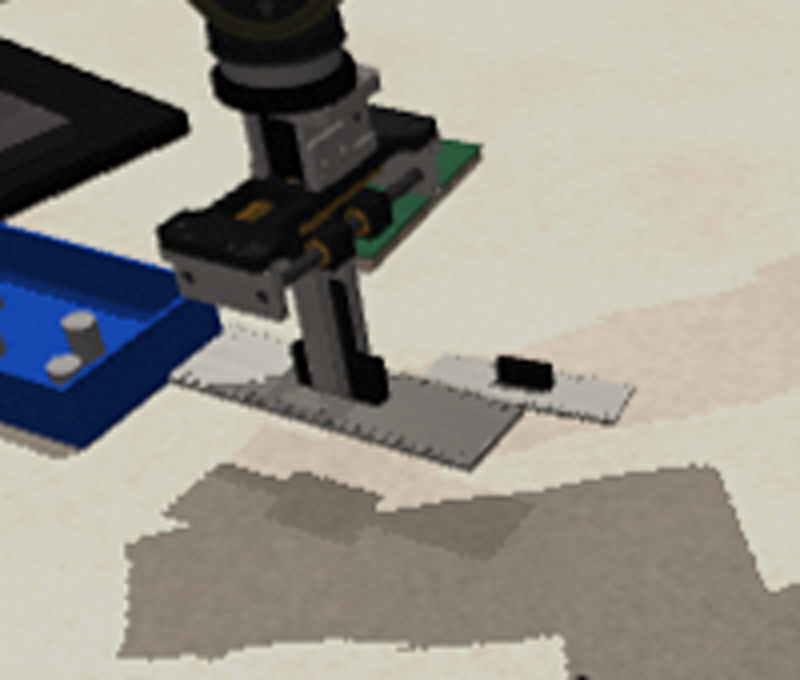

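The straightedge is held level and centred on the rib. Moving above the plate, behind the specimens.

play_rows --moves '[{"claw": 0.0, "linear": [30, 15, 0], "turn": [0, 0, 0.03]}, {"claw": 0.0, "linear": [80, 39, 0], "turn": [0, 0, 0.08]}, {"claw": 0.0, "linear": [130, 63, 0], "turn": [0, 0, 0.13]}, {"claw": 0.0, "linear": [180, 88, 0], "turn": [0, 0, 0.18]}, {"claw": 0.0, "linear": [230, 112, 0], "turn": [0, 0, 0.23]}, {"claw": 0.0, "linear": [275, 134, 0], "turn": [0, 0, 0.27]}, {"claw": 0.0, "linear": [305, 149, 0.3], "turn": [0, 0, 0.3]}, {"claw": 0.0, "linear": [311.6, 152.2, 0.6], "turn": [0, 0, 0.304]}]'

```text
time_s: 4.42
ee_pos: [0.4896, 0.0426, 0.0979]
eef_rot: [-3.138, -0.002, 1.473]
force: [-0.4, -0.4, -4.3]
grip_width: 0.0134
```

play_rows --moves '[{"claw": 0.0, "linear": [0, 0, 0], "turn": [0, 0, 0]}, {"claw": 0.0, "linear": [0, 0, 0], "turn": [0, 0, 0]}]'

```text
time_s: 4.68
ee_pos: [0.4893, 0.0417, 0.0975]
eef_rot: [-3.137, -0.002, 1.472]
force: [-0.1, -0.5, -2.1]
grip_width: 0.0137
```

Run:
```python
from h import *
t=vision.camera("top");s=vision.camera("scene")
crop(t,220,90,400,230,4,"pics/t4.png");crop(s,200,100,400,250,4,"pics/s4.png")
plan(.487,.041,.034,np.pi/2-.1)
```

```text
linear mm [-1.1 -2.2 63.8] turn [-0.0041 -0.0022  0.0009] | pos [0.4895 0.0417 0.0978] rpy [-3.1375e+00 -2.2000e-03  1.4717e+00] F [-1.11  0.21 -3.02] M [-0.038 -0.084  0.033] w 0.0136 t 4.775
```

View pics/t4.png

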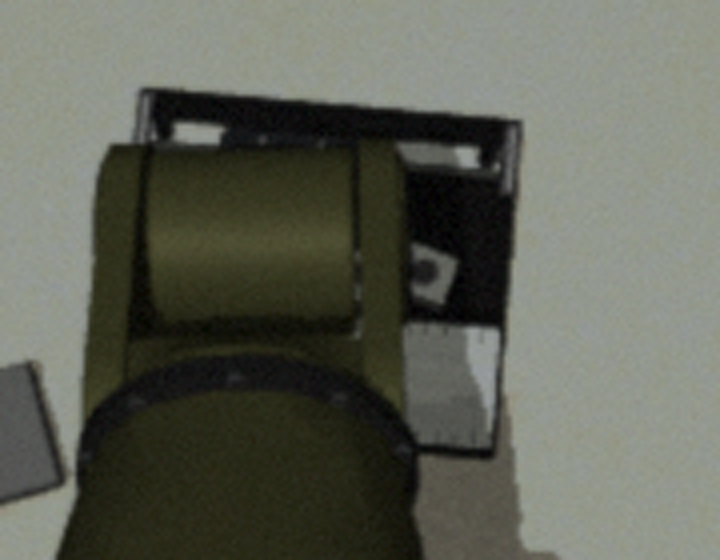

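View pics/s4.png

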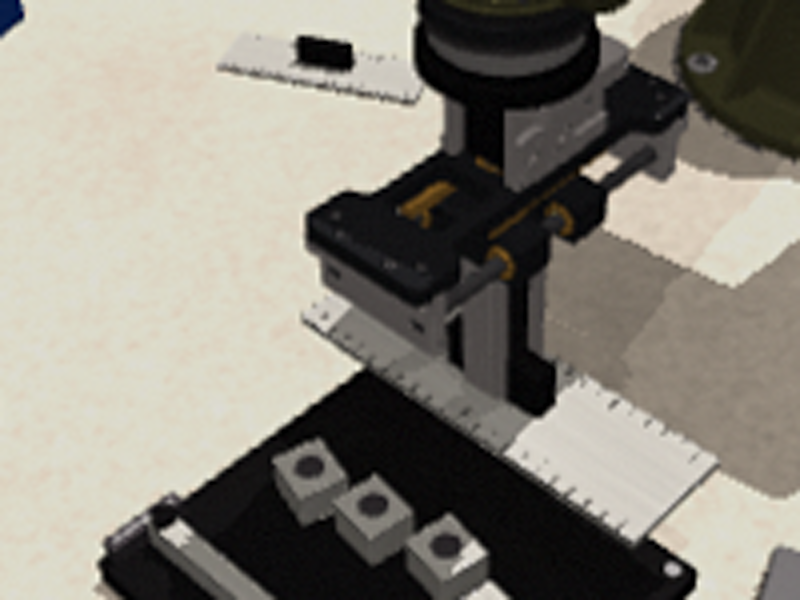

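Run:
```python
from h import *
np.set_printoptions(precision=4,suppress=True)
c=lambda a,x,y,k:(np.array(a,float)+.5)/k-.5+[x,y]
W=cast("scene",c([[302,318],[635,543],[717,463]],200,100,4),.0945);print(W,np.linalg.norm(W[0]-W[1]),np.linalg.norm(W[2]-W[1]));d=W[1]-W[0];print("yaw",np.arctan2(-d[0],d[1]))
# expected edge
W=cast("scene",c([[104,212],[357,428]],215,180,4),.038);d=W[1]-W[0];print("bar near?",W,np.arctan2(-d[0],d[1]))
W=cast("scene",c([[118,197],[372,412]],215,180,4),.038);d=W[1]-W[0];print("bar near",W,np.arctan2(-d[0],d[1]))
```

```text
[[ 0.5132 -0.0697  0.0945]
 [ 0.5338  0.1478  0.0945]
 [ 0.4706  0.1531  0.0945]] 0.21842317252473373 0.06340800853618875
yaw -0.094241915943995
bar near? [[ 0.6296 -0.0651  0.038 ]
 [ 0.6487  0.1119  0.038 ]] -0.10748817521284723
bar near [[ 0.6185 -0.0663  0.038 ]
 [ 0.6384  0.1123  0.038 ]] -0.11075306454773917
```

Fingers, edge and specimens look clear, and the scene-cam edge midpoint (0.5235, 0.039) agrees with the TCP. Descending to 5 mm above the plate.

play_rows --moves '[{"claw": 0.0, "linear": [-1, -2, 20], "turn": [-0.004, -0.002, 0]}, {"claw": 0.0, "linear": [-1, -2, 40], "turn": [-0.004, -0.002, 0]}, {"claw": 0.0, "linear": [-1, -2, 55], "turn": [-0.004, -0.002, 0]}, {"claw": 0.0, "linear": [-1, -2, 62], "turn": [-0.004, -0.002, 0]}, {"claw": 0.0, "linear": [-1, -2, 65], "turn": [-0.004, -0.002, 0]}, {"claw": 0.0, "linear": [-1, -2, 65], "turn": [-0.004, -0.002, 0]}, {"claw": 0.0, "linear": [-1, -2, 65], "turn": [-0.004, -0.002, 0]}, {"claw": 0.0, "linear": [-1, -2, 65], "turn": [-0.004, -0.002, 0]}]'

```text
time_s: 5.78
ee_pos: [0.4873, 0.0411, 0.0331]
eef_rot: [3.141, -0.0, 1.472]
force: [0.2, 0.0, -3.3]
grip_width: 0.014
```

Run:
```python
from h import *
s=vision.camera("scene")
crop(s,215,150,390,320,3.5 and 4,"pics/s5.png")
plan(.55,.036,.0325,np.pi/2-.1)
```

```text
linear mm [ 1.1 62.9  0.5] turn [ 0.0002 -0.0002  0.001 ] | pos [0.4873 0.0411 0.033 ] rpy [ 3.1413e+00 -2.0000e-04  1.4718e+00] F [-0.08  0.61 -3.  ] M [-0.065 -0.028  0.027] w 0.0135 t 5.825
```

View pics/s5.png

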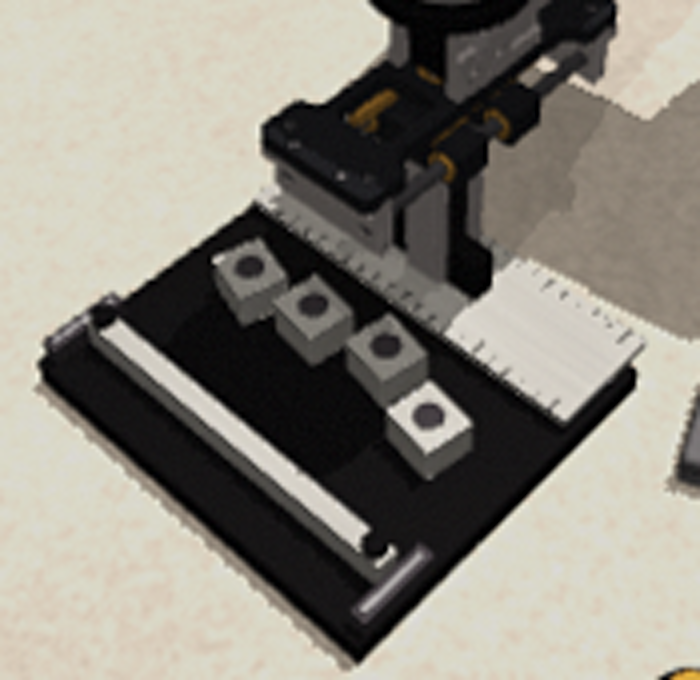

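play_rows --moves '[{"claw": 0.0, "linear": [0, 8, 0.4], "turn": [0, 0, 0]}, {"claw": 0.0, "linear": [0, 16, 0.4], "turn": [0, 0, 0]}, {"claw": 0.0, "linear": [0, 22, 0.4], "turn": [0, 0, 0]}, {"claw": 0.0, "linear": [0, 28, 0.4], "turn": [0, 0, 0]}, {"claw": 0.0, "linear": [0, 34, 0.4], "turn": [0, 0, 0]}, {"claw": 0.0, "linear": [0, 40, 0.4], "turn": [0, 0, 0]}, {"claw": 0.0, "linear": [0, 46, 0.4], "turn": [0, 0, 0]}, {"claw": 0.0, "linear": [0, 52, 0.4], "turn": [0, 0, 0]}]'

```text
time_s: 6.82
ee_pos: [0.5393, 0.036, 0.0326]
eef_rot: [3.141, -0.0, 1.472]
force: [-0.3, -0.5, -4.0]
grip_width: 0.0137
```

Run:
```python
from h import *
plan(.55,.036,.0325,np.pi/2-.1)
s=vision.camera("scene")
crop(s,215,150,390,320,4,"pics/s6.png")
plan(.55,.036,.0325,np.pi/2-.1)
```

```text
linear mm [ 1.1 10.6  0.1] turn [ 0.0001 -0.0002  0.001 ] | pos [0.5393 0.036  0.0326] rpy [ 3.1415e+00 -2.0000e-04  1.4718e+00] F [-0.29 -0.48 -4.03] M [-0.04   0.204  0.013] w 0.0137 t 6.825
linear mm [1.1 9.9 0.2] turn [ 0.0008 -0.0003  0.001 ] | pos [0.54   0.0359 0.0327] rpy [ 3.1407e+00 -3.0000e-04  1.4718e+00] F [-0.13  0.47 -3.64] M [-0.049 -0.033 -0.019] w 0.0141 t 6.875
```

View pics/s6.png

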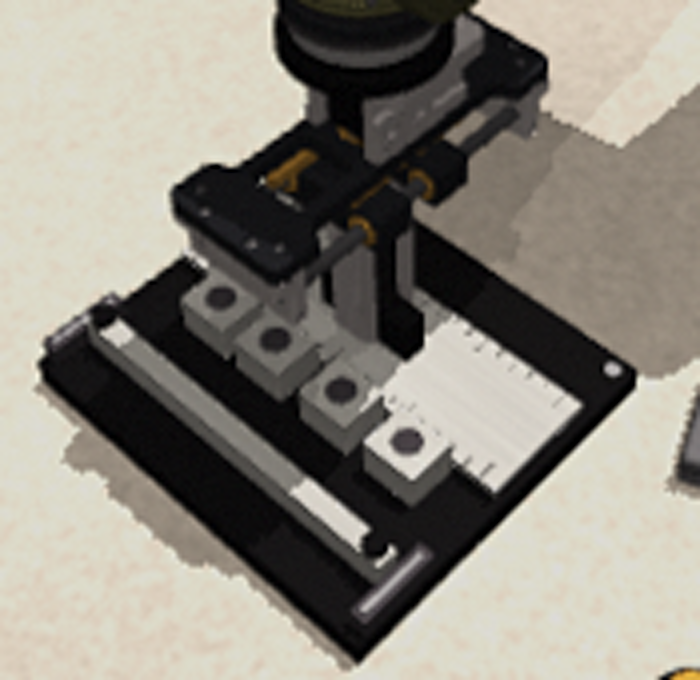

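All four specimens are in a row on the edge (crop (220,300) to (408,440)), still about 30 mm short of the bar. I continue slowly.

play_rows --moves '[{"claw": 0.0, "linear": [0, 3, 0.2], "turn": [0, 0, 0]}, {"claw": 0.0, "linear": [0, 6, 0.2], "turn": [0, 0, 0]}, {"claw": 0.0, "linear": [0, 9, 0.2], "turn": [0, 0, 0]}, {"claw": 0.0, "linear": [0, 12, 0.2], "turn": [0, 0, 0]}, {"claw": 0.0, "linear": [0, 15, 0.2], "turn": [0, 0, 0]}, {"claw": 0.0, "linear": [0, 18, 0.2], "turn": [0, 0, 0]}, {"claw": 0.0, "linear": [0, 20, 0.2], "turn": [0, 0, 0]}, {"claw": 0.0, "linear": [0, 21, 0.2], "turn": [0, 0, 0]}]'

```text
time_s: 7.88
ee_pos: [0.561, 0.0338, 0.0325]
eef_rot: [3.141, -0.0, 1.472]
force: [-1.8, -0.1, -2.8]
grip_width: 0.0133
```

Run:
```python
from h import *
plan(.565,.034,.0325,np.pi/2-.1)
s=vision.camera("scene")
crop(s,220,190,340,300,6,"pics/s7.png")
plan(.565,.034,.0325,np.pi/2-.1)
```

```text
linear mm [0.6 4.  0. ] turn [ 0.0008 -0.0003  0.0009] | pos [0.561  0.0338 0.0325] rpy [ 3.1408e+00 -3.0000e-04  1.4717e+00] F [-1.76 -0.13 -2.77] M [0.016 0.318 0.003] w 0.0133 t 7.875
linear mm [0.6 3.9 0. ] turn [ 0.0009 -0.0003  0.0009] | pos [0.5611 0.0338 0.0325] rpy [ 3.1407e+00 -3.0000e-04  1.4717e+00] F [-0.29 -0.35 -2.99] M [ 0.027 -0.009  0.034] w 0.0136 t 7.925
```

View pics/s7.png

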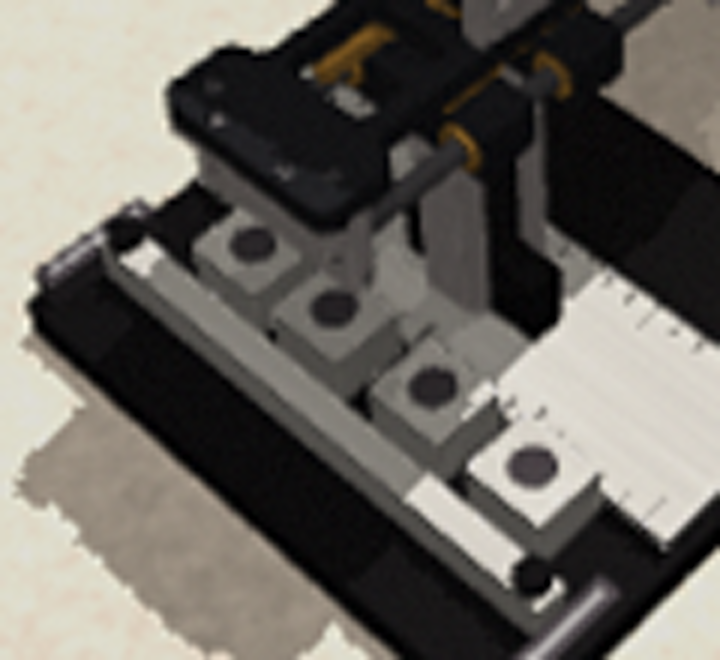

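Run:
```python
from h import *
np.set_printoptions(precision=4,suppress=True)
c=lambda a,x,y,k:(np.array(a,float)+.5)/k-.5+[x,y]
W=cast("scene",c([[195,255],[540,525],[468,470],[255,302]],220,190,6),.042);d=W[1]-W[0];print(W,np.arctan2(-d[0],d[1]))
B=cast("scene",c([[158,246],[520,555]],220,190,6),.038);d=B[1]-B[0];print(B,np.arctan2(-d[0],d[1]))
n=np.array([d[1],-d[0]])/np.hypot(d[0],d[1]); print("gaps mm",(B[0,:2]-W[:,:2])@n*1000)
```

```text
[[ 0.6168 -0.045   0.042 ]
 [ 0.6292  0.1097  0.042 ]
 [ 0.6272  0.0803  0.042 ]
 [ 0.6192 -0.0157  0.042 ]] -0.07996700241273959
[[ 0.6195 -0.0603  0.038 ]
 [ 0.639   0.1096  0.038 ]] -0.11419191503200628
gaps mm [4.4139 9.7244 8.367  5.4067]
```

Scene view: the specimens are flush on the edge and still 4-10 mm from the bar. The bar looks about 0.015-0.03 rad more clockwise than the edge. I turn by 0.015 and approach, averaging forces.

```bash
cat > f.py <<'E'
from h import *
import sys
n=int(sys.argv[1]) if len(sys.argv)>1 else 6
F=[];M=[];P=[];G=[]
for i in range(n):
    s=vision.camera("scene");o=get_obs();F.append(o["force"]);M.append(o["moment"]);P.append(o["ee_pos"])
    R=Ro.from_euler("xyz",o["eef_rot"])
F=np.array(F);M=np.array(M);u=R.apply([0,1,0]);v=R.apply([1,0,0])
np.set_printoptions(precision=3,suppress=True)
print("t",o["time_s"],"pos",np.round(np.mean(P,0)*1000,2),"rpy",np.round(o["eef_rot"],4),"w",o["grip_width"])
print("push",(-F@u).mean(),"sd",(F@u).std(),"Fx_tool",(F@v).mean(),"Fz",F[:,2].mean(),"Mz",M[:,2].mean(),"sd",M[:,2].std(),"M",M.mean(0))
cv2.imwrite("pics/last.png",s)
E
python3 f.py 6
```

```text
t 8.225 pos [561.05  33.79  32.61] rpy [ 3.14  -0.     1.472] w 0.013728369251318583
push 0.09060861703722435 sd 0.4244418556247624 Fx_tool -0.09759636351905328 Fz -3.0914910306135877 Mz -0.010258858037778 sd 0.01959553429605652 M [-0.008 -0.056 -0.01 ]
```

play_rows --moves '[{"claw": 0.0, "linear": [0, 0.7, 0], "turn": [0, 0, 0.004]}, {"claw": 0.0, "linear": [0, 1.4, 0], "turn": [0, 0, 0.008]}, {"claw": 0.0, "linear": [0, 2, 0], "turn": [0, 0, 0.012]}, {"claw": 0.0, "linear": [0, 2.5, 0], "turn": [0, 0, 0.016]}]'

```text
time_s: 8.72
ee_pos: [0.5635, 0.0336, 0.0326]
eef_rot: [3.14, -0.0, 1.455]
force: [-0.9, 1.1, -2.9]
grip_width: 0.0136
```

```bash
python3 f.py 6
```

```text
t 9.025 pos [563.56  33.53  32.62] rpy [ 3.14  -0.     1.456] w 0.013335183248392255
push 0.6933160339747753 sd 0.1929351902026326 Fx_tool 0.3693558635324347 Fz -2.8956451179790084 Mz 0.004664638251728974 sd 0.025922397129729862 M [0.052 0.041 0.005]
```

play_rows --moves '[{"claw": 0.0, "linear": [0, 0.5, 0], "turn": [0.001, 0, 0]}, {"claw": 0.0, "linear": [0, 1, 0], "turn": [0.001, 0, 0]}, {"claw": 0.0, "linear": [0, 1.5, 0], "turn": [0.001, 0, 0]}]'

```text
time_s: 9.4
ee_pos: [0.565, 0.0333, 0.0326]
eef_rot: [3.141, -0.0, 1.456]
force: [-2.4, -0.0, -2.0]
grip_width: 0.0137
```

```bash
python3 f.py 4
```

```text
t 9.6 pos [565.11  33.31  32.64] rpy [ 3.141 -0.     1.456] w 0.013616175716371293
push 1.5894204105678247 sd 0.2083589796052757 Fx_tool -0.051883356138812675 Fz -2.5153766185063064 Mz 0.019320142403166665 sd 0.028002183262133648 M [0.    0.184 0.019]
```

play_rows --moves '[{"claw": 0.0, "linear": [0, 0.5, 0], "turn": [0, 0, 0]}, {"claw": 0.0, "linear": [0, 1, 0], "turn": [0, 0, 0]}]'

```text
time_s: 9.85
ee_pos: [0.5661, 0.0332, 0.0326]
eef_rot: [3.141, -0.0, 1.456]
force: [-1.5, -0.1, -3.0]
grip_width: 0.0134
```

```bash
python3 f.py 4; python3 -c "
from h import *
crop(cv2.imread('pics/last.png'),220,190,340,300,6,'pics/s8.png')"
```

```text
t 10.05 pos [566.16  33.19  32.63] rpy [ 3.141 -0.     1.456] w 0.013790994120945943
push 0.9139506897799431 sd 0.49811023718716274 Fx_tool -0.1699518385366483 Fz -2.861079299691458 Mz -0.0024540427487308707 sd 0.03817195732953124 M [ 0.009  0.176 -0.002]
```

View pics/s8.png

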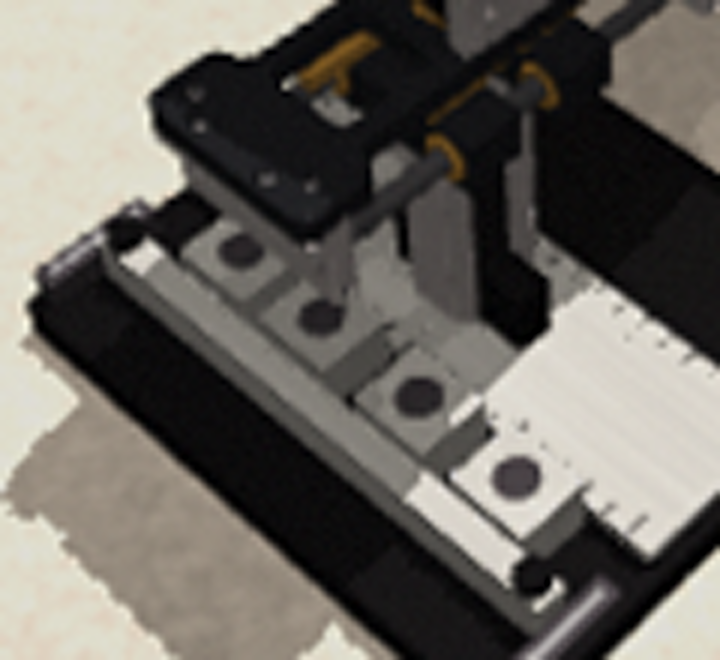

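Run:
```python
from h import *
np.set_printoptions(precision=4,suppress=True)
c=lambda a,x,y,k:(np.array(a,float)+.5)/k-.5+[x,y]
W=cast("scene",c([[181,264],[243,308],[448,480],[522,537]],220,190,6),.042);d=W[3]-W[0];print(W,np.arctan2(-d[0],d[1]))
B=cast("scene",c([[158,246],[520,555]],220,190,6),.038);d=B[1]-B[0]
n=np.array([d[1],-d[0]])/np.hypot(d[0],d[1]); print("gaps mm",(B[0,:2]-W[:,:2])@n*1000)
```

```text
[[ 0.6223 -0.0461  0.042 ]
 [ 0.6233 -0.0172  0.042 ]
 [ 0.6336  0.0776  0.042 ]
 [ 0.6357  0.1079  0.042 ]] -0.08642431107683748
gaps mm [-1.1764  1.147   1.7041  3.1146]
```

play_rows --moves '[{"claw": 0.0, "linear": [0, 0.5, 0], "turn": [0, 0, 0]}, {"claw": 0.0, "linear": [0, 1, 0], "turn": [0, 0, 0]}]'

```text
time_s: 10.3
ee_pos: [0.567, 0.033, 0.0326]
eef_rot: [3.141, -0.0, 1.456]
force: [-3.7, -1.1, -0.8]
grip_width: 0.0139
```

```bash
python3 f.py 4
```

```text
t 10.5 pos [567.    33.01  32.57] rpy [ 3.141 -0.     1.456] w 0.013255713170188043
push 3.662693535851006 sd 0.6688203144669723 Fx_tool -1.5541538892214621 Fz -1.6546646586548097 Mz 0.09946662493683786 sd 0.03014580968411093 M [-0.127  0.591  0.099]
```

play_rows --moves '[{"claw": 0.0, "linear": [0, 0.4, 0], "turn": [0, 0, 0]}, {"claw": 0.0, "linear": [0, 0.8, 0], "turn": [0, 0, 0]}]'

```text
time_s: 10.75
ee_pos: [0.5674, 0.0329, 0.0324]
eef_rot: [-3.141, 0.0, 1.456]
force: [-6.5, -1.7, 0.6]
grip_width: 0.0136
```

```bash
python3 f.py 4
```

```text
t 10.95 pos [567.38  32.84  32.43] rpy [-3.141  0.     1.456] w 0.013874915080873015
push 6.1548618011713145 sd 0.5025031822761267 Fx_tool -1.5068192007732837 Fz -0.49148121600965833 Mz 0.2569519213078281 sd 0.013676870857741375 M [-0.181  1.112  0.257]
```

Contact felt: push 6.2 N with Mz +0.26 means the load is on the +y end, so I rotate back, which unloads that end.

play_rows --moves '[{"claw": 0.0, "linear": [0, 0, 0], "turn": [0, 0, -0.004]}, {"claw": 0.0, "linear": [0, 0, 0], "turn": [0, 0, -0.008]}]'

```text
time_s: 11.2
ee_pos: [0.5675, 0.0328, 0.0324]
eef_rot: [-3.141, 0.0, 1.464]
force: [-2.4, -0.8, -2.5]
grip_width: 0.0131
```

```bash
python3 f.py 5
```

```text
t 11.45 pos [567.49  32.84  32.41] rpy [-3.141  0.     1.464] w 0.013739631112207759
push 1.8145096887241636 sd 0.4710876935773956 Fx_tool -0.8647542652187774 Fz -2.39651253636081 Mz 0.043174691990635575 sd 0.02794527931403134 M [-0.125  0.307  0.043]
```

play_rows --moves '[{"claw": 0.0, "linear": [0, 0.3, 0], "turn": [0, 0, -0.001]}, {"claw": 0.0, "linear": [0, 0.6, 0], "turn": [0, 0, -0.002]}]'

```text
time_s: 11.7
ee_pos: [0.5676, 0.0328, 0.0324]
eef_rot: [-3.14, 0.0, 1.466]
force: [-7.3, -1.0, 0.7]
grip_width: 0.0139
```

```bash
python3 f.py 5
```

```text
t 11.95 pos [567.62  32.81  32.36] rpy [-3.14   0.     1.466] w 0.013865128655593096
push 5.91195176403952 sd 0.5158780213474793 Fx_tool -1.2928425725019743 Fz -0.5059173805609717 Mz 0.034507940593203154 sd 0.02038557056767171 M [-0.121  1.123  0.035]
```

Nearly balanced now (Mz about 0.03). Pressing to around 10 N and holding.

play_rows --moves '[{"claw": 0.0, "linear": [0, 0.3, 0], "turn": [0, 0, -0.0005]}, {"claw": 0.0, "linear": [0, 0.6, -0.1], "turn": [0, 0, -0.001]}, {"claw": 0.0, "linear": [0, 0.75, -0.1], "turn": [0, 0, -0.001]}]'

```text
time_s: 12.32
ee_pos: [0.5676, 0.0328, 0.0324]
eef_rot: [-3.138, 0.0, 1.467]
force: [-9.3, -0.1, 1.7]
grip_width: 0.0134
```

```bash
python3 f.py 5;  python3 -c "
from h import *
crop(cv2.imread('pics/last.png'),220,190,340,300,6,'pics/s9.png')"
```

```text
t 12.575 pos [567.65  32.8   32.41] rpy [-3.138  0.     1.467] w 0.013617148140439605
push 8.339973987086047 sd 0.3002170175081879 Fx_tool -1.1459846348468512 Fz 1.5600159221459795 Mz -0.00213400533131129 sd 0.02054440692734649 M [-0.063  1.501 -0.002]
```

View pics/s9.png

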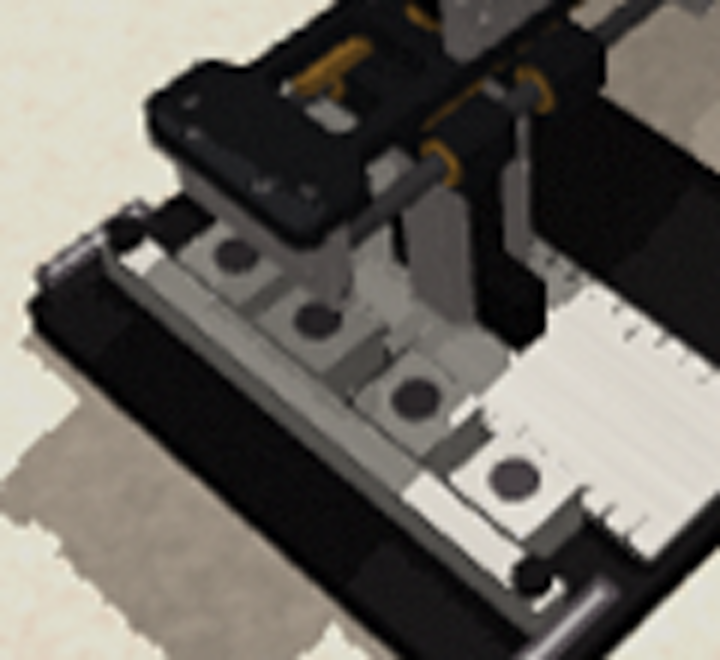

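Push is 8.3 N and balanced, but Fz rose 4.6 N: the edge is bearing down on the specimens. I relieve that by raising slightly and levelling while pressing.

play_rows --moves '[{"claw": 0.0, "linear": [0, 0.5, -0.3], "turn": [-0.002, 0, 0]}, {"claw": 0.0, "linear": [0, 0.7, -0.4], "turn": [-0.004, 0, 0]}, {"claw": 0.0, "linear": [0, 0.7, -0.4], "turn": [-0.004, 0, 0]}]'

```text
time_s: 12.95
ee_pos: [0.5676, 0.0328, 0.0324]
eef_rot: [-3.14, 0.0, 1.467]
force: [-6.2, -0.4, -2.6]
grip_width: 0.0137
```

```bash
python3 f.py 5
```

```text
t 13.2 pos [567.66  32.81  32.41] rpy [-3.14   0.     1.467] w 0.013657405994373645
push 6.964462971032248 sd 0.3835909153768837 Fx_tool -1.3167392362873251 Fz -3.1485888675126477 Mz -0.03610310618601255 sd 0.02761388380863873 M [-0.063  1.225 -0.036]
```

Neutral vertically and balanced. Now pressing to about 10 N and holding for a second.

play_rows --moves '[{"claw": 0.0, "linear": [0, 0.6, -0.4], "turn": [-0.002, 0, 0]}, {"claw": 0.0, "linear": [0, 0.8, -0.45], "turn": [-0.003, 0, 0]}, {"claw": 0.0, "linear": [0, 0.95, -0.45], "turn": [-0.003, 0, 0]}, {"claw": 0.0, "linear": [0, 0.95, -0.45], "turn": [-0.003, 0, 0]}]'

```text
time_s: 13.7
ee_pos: [0.5677, 0.0328, 0.0324]
eef_rot: [-3.141, 0.001, 1.467]
force: [-8.0, 0.1, -1.2]
grip_width: 0.0133
```

```bash
python3 f.py 10
```

```text
t 14.2 pos [567.66  32.79  32.39] rpy [-3.14   0.001  1.467] w 0.013708789799916217
push 7.770499315679212 sd 0.3383638196653755 Fx_tool -0.6546038237095902 Fz -2.294665006681992 Mz -0.0012203329482421595 sd 0.028848561085975142 M [-0.017  1.534 -0.001]
```

play_rows --moves '[{"claw": 0.0, "linear": [0, 0.7, -0.4], "turn": [-0.003, 0, 0]}, {"claw": 0.0, "linear": [0, 0.95, -0.5], "turn": [-0.004, 0, 0]}, {"claw": 0.0, "linear": [0, 1.1, -0.55], "turn": [-0.004, 0, 0]}, {"claw": 0.0, "linear": [0, 1.15, -0.55], "turn": [-0.004, 0, 0]}, {"claw": 0.0, "linear": [0, 1.15, -0.55], "turn": [-0.004, 0, 0]}]'

```text
time_s: 14.82
ee_pos: [0.5676, 0.0328, 0.0323]
eef_rot: [-3.141, 0.001, 1.467]
force: [-8.3, 0.3, -2.6]
grip_width: 0.014
```

```bash
python3 f.py 10; python3 -c "
from h import *
crop(cv2.imread('pics/last.png'),220,190,340,300,6,'pics/s10.png')"
```

```text
t 15.325 pos [567.65  32.8   32.36] rpy [-3.142  0.001  1.467] w 0.013544347912960952
push 8.678539832658526 sd 0.4075496895706882 Fx_tool -0.7752458623559275 Fz -2.1461468237179915 Mz -0.0004329431638493447 sd 0.022483144697261894 M [-0.004  1.726 -0.   ]
```

View pics/s10.png

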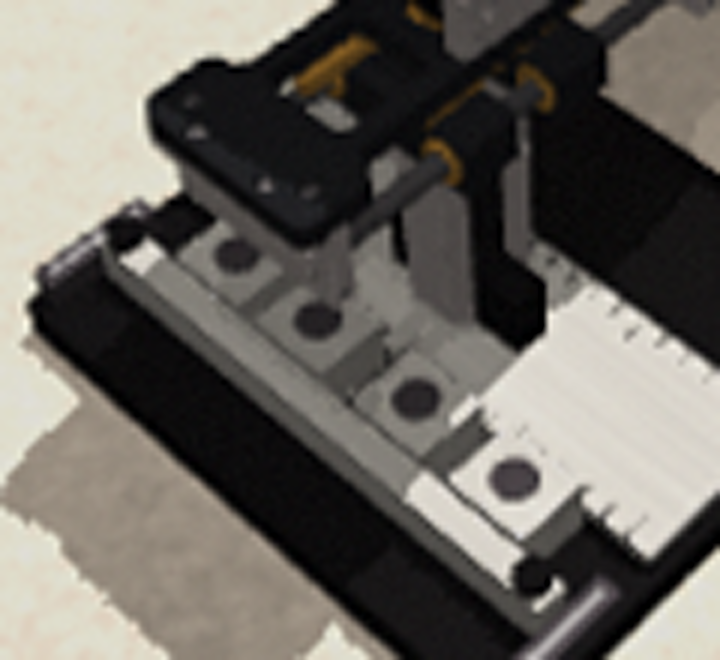

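play_rows --moves '[{"claw": 0.0, "linear": [0, 0.8, -0.4], "turn": [-0.002, -0.0005, 0]}, {"claw": 0.0, "linear": [0, 1.1, -0.6], "turn": [-0.003, -0.001, 0]}, {"claw": 0.0, "linear": [0, 1.3, -0.7], "turn": [-0.003, -0.001, 0]}, {"claw": 0.0, "linear": [0, 1.4, -0.7], "turn": [-0.003, -0.001, 0]}, {"claw": 0.0, "linear": [0, 1.4, -0.7], "turn": [-0.003, -0.001, 0]}, {"claw": 0.0, "linear": [0, 1.4, -0.7], "turn": [-0.003, -0.001, 0]}]'

```text
time_s: 16.08
ee_pos: [0.5676, 0.0328, 0.0324]
eef_rot: [-3.141, 0.002, 1.467]
force: [-9.5, -0.3, -2.2]
grip_width: 0.0136
```

```bash
python3 f.py 12
```

```text
t 16.675 pos [567.67  32.78  32.39] rpy [-3.141  0.002  1.467] w 0.013461926398737063
push 10.207891585605244 sd 0.36584540620252726 Fx_tool -0.9364861082886965 Fz -1.7504280357215085 Mz -0.004357057847022142 sd 0.022233245222293946 M [ 0.083  1.951 -0.004]
```

Held 10.2 N for about a second: balanced, little vertical load. Retracting straight back, then lifting.

play_rows --moves '[{"claw": 0.0, "linear": [0, -0.5, 0], "turn": [0, 0, 0]}, {"claw": 0.0, "linear": [0, -2, 0], "turn": [0, 0, 0]}, {"claw": 0.0, "linear": [0, -6, 0], "turn": [0, 0, 0]}, {"claw": 0.0, "linear": [0, -14, 0], "turn": [0, 0, 0]}, {"claw": 0.0, "linear": [0, -25, 0], "turn": [0, 0, 0]}, {"claw": 0.0, "linear": [0, -40, -5], "turn": [0, 0, 0]}, {"claw": 0.0, "linear": [0, -60, -30], "turn": [0, 0, 0]}, {"claw": 0.0, "linear": [0, -75, -60], "turn": [0, 0, 0]}]'

```text
time_s: 17.68
ee_pos: [0.4915, 0.0408, 0.0927]
eef_rot: [-3.14, 0.002, 1.467]
force: [-0.3, 0.3, -2.1]
grip_width: 0.0141
```

Run:
```python
from h import *
s=vision.camera("scene");t=vision.camera("top")
cv2.imwrite("pics/s11f.png",s);crop(s,220,170,340,300,5,"pics/s11.png");crop(t,230,100,370,220,5,"pics/t11.png")
plan(.404,-.295,.09,1.775)
```

```text
linear mm [-343.3  -53.9    5.3] turn [ 0.0033  0.0019 -0.3077] | pos [0.4931 0.0409 0.0951] rpy [3.1381e+00 1.3000e-03 1.4672e+00] F [ 0.13 -0.24 -3.21] M [ 0.005 -0.134 -0.031] w 0.0135 t 17.775
```

View pics/s11.png

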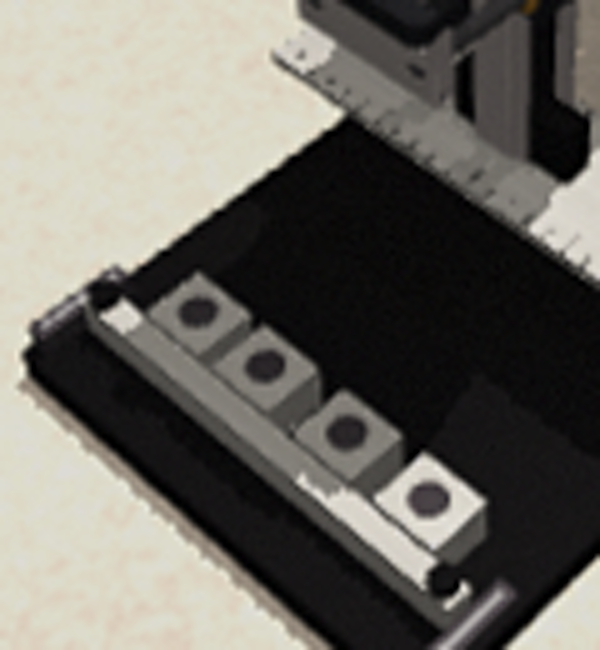

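All four stand flush and in line against the bar (holes at crop (200,312), (266,367), (348,433), (431,500)). Carrying the straightedge back to where it lay.

play_rows --moves '[{"claw": 0.0, "linear": [-30, -5, 0], "turn": [0.003, 0.002, -0.03]}, {"claw": 0.0, "linear": [-80, -12, 0], "turn": [0.003, 0.002, -0.07]}, {"claw": 0.0, "linear": [-130, -20, 0], "turn": [0.003, 0.002, -0.12]}, {"claw": 0.0, "linear": [-180, -28, 0], "turn": [0.003, 0.002, -0.16]}, {"claw": 0.0, "linear": [-230, -36, 0], "turn": [0.003, 0.002, -0.21]}, {"claw": 0.0, "linear": [-280, -44, 1], "turn": [0.003, 0.002, -0.25]}, {"claw": 0.0, "linear": [-320, -50, 3], "turn": [0.003, 0.002, -0.29]}, {"claw": 0.0, "linear": [-343, -54, 5], "turn": [0.003, 0.002, -0.308]}]'

```text
time_s: 18.77
ee_pos: [0.4031, -0.2963, 0.0893]
eef_rot: [-3.142, -0.0, 1.775]
force: [0.1, 0.2, -3.0]
grip_width: 0.0143
```

play_rows --moves '[{"claw": 0.0, "linear": [0, 0, 20], "turn": [0, 0, 0]}, {"claw": 0.0, "linear": [0, 0, 40], "turn": [0, 0, 0]}, {"claw": 0.0, "linear": [0, 0, 55], "turn": [0, 0, 0]}, {"claw": 0.0, "linear": [0, 0, 65], "turn": [0, 0, 0]}, {"claw": 0.0, "linear": [0, 0, 70], "turn": [0, 0, 0]}, {"claw": 0.0, "linear": [0, 0, 70], "turn": [0, 0, 0]}]'

```text
time_s: 19.52
ee_pos: [0.4032, -0.2963, 0.0193]
eef_rot: [-3.142, -0.0, 1.775]
force: [-0.5, 0.4, -2.8]
grip_width: 0.0136
```

Run:
```python
from h import *
s=vision.camera("scene");crop(s,150,20,350,190,4,"pics/s12.png")
plan(.404,-.295,.010,1.775)
np.set_printoptions(precision=4,suppress=True)
c=lambda a,x,y,k:(np.array(a,float)+.5)/k-.5+[x,y]
W=cast("scene",c([[200,312],[266,367],[348,433],[431,500]],220,170,5),.042);print(W)
p=np.polyfit(W[:,1],W[:,0],1);print("slope",p[0],"resid mm",(W[:,0]-np.polyval(p,W[:,1]))*1000)
```

```text
linear mm [1.2 1.  9.6] turn [ 0.0003 -0.     -0.0003] | pos [ 0.4033 -0.2964  0.0196] rpy [ 3.1413 -0.      1.7747] F [ 0.89 -0.64 -3.03] M [-0.039 -0.084  0.021] w 0.0133 t 19.575
[[ 0.6077 -0.0332  0.042 ]
 [ 0.6122  0.006   0.042 ]
 [ 0.6167  0.0513  0.042 ]
 [ 0.621   0.0945  0.042 ]]
slope 0.10347689728125428 resid mm [-0.1899  0.2545  0.04   -0.1046]
```

View pics/s12.png

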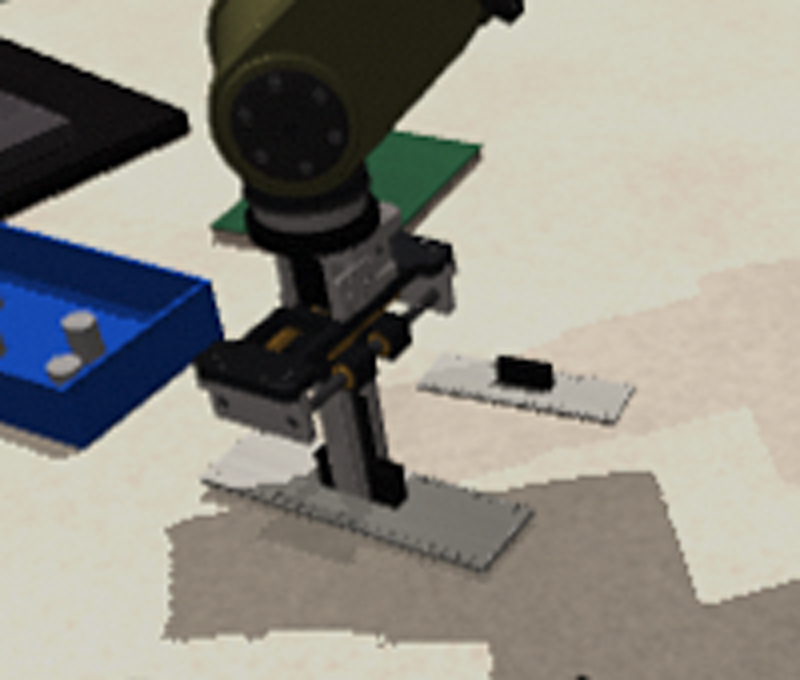

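The row is straight within 0.3 mm. The straightedge hangs about 10 mm over free bench, so I lower it until it touches.

play_rows --moves '[{"claw": 0.0, "linear": [0, 0, 5], "turn": [0, 0, 0]}, {"claw": 0.0, "linear": [0, 0, 8], "turn": [0, 0, 0]}, {"claw": 0.0, "linear": [0, 0, 9.5], "turn": [0, 0, 0]}, {"claw": 0.0, "linear": [0, 0, 10], "turn": [0, 0, 0]}, {"claw": 0.0, "linear": [0, 0, 10.2], "turn": [0, 0, 0]}]'

```text
time_s: 20.2
ee_pos: [0.4033, -0.2964, 0.0094]
eef_rot: [3.141, -0.0, 1.775]
force: [-0.1, 0.3, -1.3]
grip_width: 0.0137
```

play_rows --moves '[{"claw": 0.2, "linear": [0, 0, 0], "turn": [0, 0, 0]}, {"claw": 0.4, "linear": [0, 0, 0], "turn": [0, 0, 0]}, {"claw": 0.5, "linear": [0, 0, 0], "turn": [0, 0, 0]}, {"claw": 0.5, "linear": [0, 0, 0], "turn": [0, 0, 0]}, {"claw": 0.5, "linear": [0, 0, 0], "turn": [0, 0, 0]}]'

```text
time_s: 20.82
ee_pos: [0.4033, -0.2964, 0.0094]
eef_rot: [3.141, -0.0, 1.775]
force: [0.2, -0.6, -0.4]
grip_width: 0.0468
```

play_rows --moves '[{"claw": 0.5, "linear": [0, 0, -10], "turn": [0, 0, 0]}, {"claw": 0.5, "linear": [0, 0, -30], "turn": [0, 0, 0]}, {"claw": 0.5, "linear": [0, 0, -60], "turn": [0, 0, 0]}, {"claw": 0.5, "linear": [0, 0, -90], "turn": [0, 0, 0]}, {"claw": 0.5, "linear": [0, 0, -115], "turn": [0, 0, 0]}, {"claw": 0.5, "linear": [0, 0, -130], "turn": [0, 0, 0]}, {"claw": 0.5, "linear": [0, 0, -130], "turn": [0, 0, 0]}, {"claw": 0.5, "linear": [0, 0, -130], "turn": [0, 0, 0]}]'

```text
time_s: 21.82
ee_pos: [0.4029, -0.2961, 0.1385]
eef_rot: [-3.141, -0.001, 1.775]
force: [0.2, -0.6, -0.4]
grip_width: 0.0469
```

Run:
```python
from h import *
s=vision.camera("scene");t=vision.camera("top");cv2.imwrite("pics/s13.png",s);cv2.imwrite("pics/t13.png",t)
print(get_obs()["grip_width"],get_obs()["force"])
```

```text
0.04670546941000603 [0.11281453 0.68181884 0.48503412]
```

View pics/s13.png

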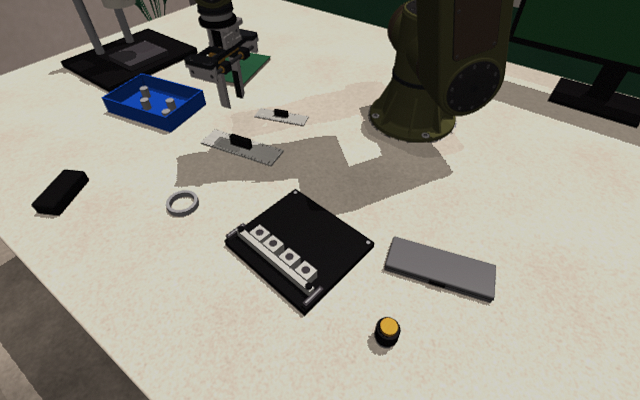

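View pics/t13.png

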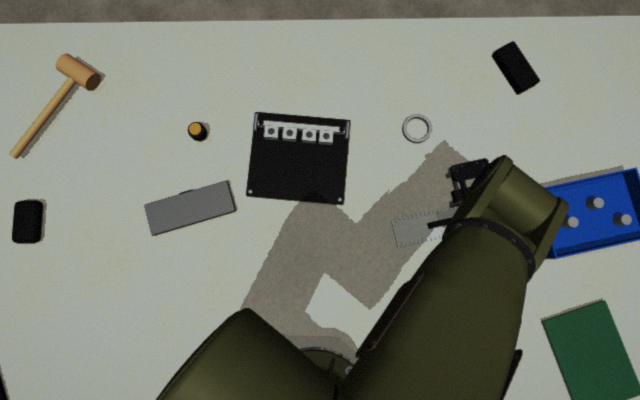

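The final pictures show the row on the bar (top (272-327,132)) and the straightedge flat on the bench (scene (241,146)). The case, lens and ring are unmoved and the gripper is clear.

```bash
python3 -c "
from station import hand_in; print(hand_in())"
```

```text
the job is handed in; nothing more can be done
None
```

I picked the larger straightedge up by its rib, pushed the four specimens onto the fence bar with its edge, and pressed them there. I then laid it back on the bench where it started and handed in. About 22 s of the 67 s were used.

- **First contact was uneven:** the edge met the bar at the +y end, with a push of 6.2 N. I turned it back about 0.01 rad until the load was even.
- **Bearing down:** at 8.3 N the edge was also pressing down on the specimens with about 4.6 N. I raised it slightly to take most of that off.
- **Final press:** 10.2 N, held for about 0.9 s, with a twisting moment of about 0 and roughly 1.3 N still bearing down. Holds of 7.8 N and 8.7 N came just before it.
- **Row:** the specimens' top holes lie on one line within 0.3 mm. That line's angle (-0.103 rad) matches the edge while pressing (-0.104 rad).
- **End state:** the last pictures show the straightedge flat on the bench, the gripper clear of everything, and the slide case, lens and clamp ring where they were.

**Not checked directly:** I could not measure the force on each specimen. That each one stayed between 0.5 and 5 N is inferred from the total push and the balance.

**Where measurements disagreed:** the two cameras differed by up to about 7 mm, and the scene camera showed the bar 0.01–0.03 rad more turned than it felt. I relied on feel for the final alignment.

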